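Close a fume extractor's filter hatch over its quarter-turn wing and hold it on its seal

ROBOT

A 6-joint arm with a two-finger parallel gripper is mounted at the origin on the work surface. World frame = base frame: x ahead of the robot, y to its left, z up, the work surface at z = 0. Lengths are in m, angles in degrees, forces in N, time in s.
With the tool pointing down it reaches from about 0.25 to 0.725 m from the base axis. Payload 4 kg.
Tool frame: the origin (TCP) lies at the very end of the fingers, on their centre line; the grasp point (between the pads) lies 19 mm behind it; z points along the fingers, y is the line along which they close (so a half turn about z gives the same grasp; the last joint's range is limited). The gripper opens to 85 mm and grips with 20 to 120 N. Pads are 22 mm wide; open, the fingers measure 114 mm over their backs; the gripper's body (76 mm by 85 mm) begins 54 mm behind the grasp point. The pads swing forward as they close: fully open they stand 13 mm farther back than shut.
Start: joints at [-69.328, 13.785, 0.286, 76.501, 0, 90], TCP at [0.177, -0.468, 0.196] pointing down, gripper open.
Joint ranges: [-155.79, 155.79], [-60.16, 107.12], [-62.33, 73.08], [-114, 123.19], [-81.49, 82.49], [-180, 180]. Speed limits (degrees/s): [159.86, 159.86, 180, 180, 180, 180].

INTERFACE

Orientations are given as [roll, pitch, yaw] about the fixed x, y, z axes, in that order (R = Rz(yaw) Ry(pitch) Rx(roll)).
In Python, from station import sense, read_camera, ticket gives the robot as it stands.
- The arm moves only by the shell command python3 -m jog 'ROWS' [OPENING] [FORCE]. ROWS is a JSON object of lists of equal length, an entry for each row: "dp": the shift along the tool's x, y, z normalised to -1 to 1, where 1 is 0.1 m, a list of three; "delta_rot": the turn, a rotation vector about the tool's x, y, z normalised to -1 to 1, where 1 is 60 degrees, a list of three. In form: {"dp": [[dx, dy, dz], ...], "delta_rot": [[rx, ry, rz], ...]}. A call has 1 to 10 rows; each row is the pose to reach, as a shift and turn from the pose commanded when the call began, along the tool's axes at that moment; what a row does not reach only later rows make up. A row lasts 1/8 s, in which the tool goes at most 62.5 mm and 10.7 degrees, less where a joint would pass 70% of its speed; a pose out of reach is approached as far as the arm can. A call with a number of a shift or a turn outside -1 to 1 is refused whole. A call with a gripper value outside its range is refused whole. OPENING is the opening, from 0 (shut) to 1 (fully open), set as the call begins (- or left out, the last holds). The fingers move at their own pace and stop on an object; FORCE is the grip in N (left out, the last holds). Time passes only in rows, so rows that repeat a pose let the fingers close. It gives the time, the measured TCP pose, the force, the opening and the grip force at its end, in the units of the state.
- sense(): the state, without advancing time (a new reading comes with each control period).
- read_camera(name): name is "side" or "top" or "wrist"; returns a dict with "pixels" (384x512x3 uint8, red, green, blue), "K" (3x3 intrinsics, pixels), "pose" (4x4, takes a point from camera to world coordinates); the wrist camera has in their place "hand_eye" (4x4, takes a point from camera to tool coordinates, whose origin is the TCP and whose axes are the flange's). Camera axes: x right, y up, looking along -z (the intrinsics and any distortion apply to the point x, -y, -z); pixel columns grow to the right and rows downward; lengths in m; the calibration is good to about 2 mm. A picture is of the moment at which its call begins: read the wrist's pose just before it. There is no depth.
- ticket.close_job(): hands the job in; it is judged then, once.
The state is a dict: "time": time; "qpos": joint angles; "dq": joint speeds; "joint_torque": joint torques, N m; "position": TCP position; "eef_rot": TCP orientation; "ft_force": force on the tool from outside, world axes, zero at the start; "moment": the same for the moment, N m; "opening": finger opening in m; "gripper_force": force on a finger pad.
Only numpy, scipy, OpenCV 4.12 (cv2) and the standard library are available. Lean on these libraries where they do the work, as an engineer would, in place of code of your own. Each camera call takes 0.05 s, during which the arm holds its last target. There are 200 camera calls.

TASK

The solder-fume extractor on the repair bench has a fresh filter in it: push the filter's slide bolt fully home into its keeper, and turn the quarter-turn wing on the flange until it lines up with the slot that has to drop over it. Then swing the cover down over the wing, press it flush so that the foam seal is fully squeezed, and finish while still holding it pressed down, so that a colleague can turn the wing to lock it. Leave the other things on the bench where they are.

Things in the scene. Friction and masses are not known exactly. Their poses are not given: they have to be found in the camera images.
- extractor: Benchtop fume extractor, fixed: white housing, flat top 100 mm above the bench, x -125 to 200, y -115 to 115 mm. Origin: at bench level under the middle of its filter bay; x along the hatch's hinge (away from the robot), y left (to the hinge), z up. The open bay spans x -95 to 95, y -30 to 80 mm; right of it lies a flat flange. Hose spigot and elbow: x 119 to 242, y 9 to 81, up to 185 mm high.
- bolt_mid (a point): Middle of the filter bolt's black grip, 14 (x) by 24 (y) by 15 mm high, its top 97 mm above the bench, in the bay at y = 5 mm in the extractor's frame. It slides along the extractor's +x on a white track (top at 79 mm), with a flat steel blade (10 mm wide, top at 82 mm) that reaches 72 mm ahead of and 12 mm behind the grip's middle and goes under a steel keeper at the far end.
- bolt (a joint): Travel of the slide bolt in m: 0 = drawn back (grip at x = -30 mm in the extractor's frame), 0.05 = fully home in the keeper, at its end stop (grip at x = 20 mm). It drags with about 1.5 N.
- wing_mid (a point): Middle of the steel wing of the quarter-turn fastener: a bar 34 mm long (this point's x axis), 10 mm thick, 15 mm high, its underside 5 mm and its top 20 mm above the flange, on a stud at x = 0, y = -66 mm in the extractor's frame; this point is 112.5 mm above the bench.
- wing (a joint): Angle of the wing in rad, counter-clockwise from above, from the extractor's x axis: 0 = lined up with the slot of the closed cover, 1.57 = crosswise (locked). Friction (0.04 N m) keeps it where it is left; stops at -0.28 and 1.62. More than about 0.25 rad out of line, the cover lands on it and cannot shut.
- cover_slot (a point): Middle of the dark-rimmed slot in the cover, on its outer face: 42 mm along the hinge by 19 mm, 161.5 mm from the hinge line. With the cover shut it lies around the wing.
- cover_edge (a point): Middle of the cover's free edge, on its outer face (on top when shut), 188 mm from the hinge line. The cover is a flat aluminium plate, 210 mm along the hinge, 3 mm thick, 0.22 kg. Foam seal: a dark strip 7 mm wide on the flange at y = -36 mm in the extractor's frame, 5 mm proud, springy; it lifts the cover to about 0.03 rad when let go.
- cover (a joint): Opening angle in rad: 0 = shut (outer face 103 mm above the bench), 1.57 = upright; it starts open, leaning away to the left. Hinge line: along the extractor's x at y = 95 mm, 100 mm above the bench. A stiff hinge (0.22 N m) keeps it where it is left. Pressing it flush on the seal near the free edge takes about 8 to 11 N.
- old_filter: Bystander: spent filter cassette, white frame, 150 x 85 x 22 mm, lying on the bench to the right of the extractor. Origin: centre of its underside.
- cleaner: Bystander: clear cleaner bottle, 48 mm across, 125 mm high, standing right of the extractor's far end. Origin: centre of its underside.
- spool: Bystander: solder spool, 56 mm across, 40 mm high, standing on the extractor's top at its far right. Origin: centre of its underside.
- tweezers: Bystander: steel tweezers, 150 mm long, 4 mm thick, lying in front of the extractor. Origin: centre of its underside.
- driver: Bystander: screwdriver, 150 mm long, lying in front of the extractor to the right. Origin: centre of its underside.
- phone: Bystander: opened phone, 150 x 72 x 8 mm, on the blue mat to the left. Origin: centre of its underside.
- meter: Bystander: red multimeter, 180 x 88 x 36 mm, far left. Origin: centre of its underside.

How it is judged:
By the outcome, as a careful person would: the job done as asked, in the order asked, and still so for the second after the job is handed in, while the arm keeps its last pose, push and grip.
It also fails if it takes over 64 s, if anything falls off the work surface, if the arm or the gripper's body presses on something with over 40 N, if the wrist force passes 120 N, or if a joint passes its speed limit or range.

## Working session

There is one attempt and no reset: what is moved stays moved. The work goes in short steps, Python scripts to look and compute and a shell command to move; the robot and the scene stay as the last step left them, time stands still between calls to the robot, and variables do not carry over. Pictures are saved under pics/ and viewed, at most 10 in all, crops included, and the job is handed in when it is done.

```bash
mkdir -p pics
python3 - <<'E'
from station import sense, read_camera
import cv2,numpy as np
s=sense();print(s)
for n in("side","top"):
    c=read_camera(n);cv2.imwrite(f"pics/{n}0.png",cv2.resize(c["pixels"][...,::-1],(800,600),interpolation=cv2.INTER_CUBIC));np.savez(n+".npz",**{k:v for k,v in c.items() if v is not None and k in("K","pose","pixels")});print(n,c.keys(),c["K"],c["pose"])
E
```

```text
{'time': 0.0, 'qpos': array([-6.93282270e+01,  1.38308754e+01,  2.13490850e-01,  7.65006671e+01,
       -4.79832106e-04,  9.00029305e+01]), 'dq': array([-0.01354747, -0.01676397,  0.00955847,  0.06015585, -0.04858562,
        0.10886173]), 'joint_torque': array([ 4.18693689e-04, -3.72320616e+01,  2.52407581e+01,  1.70367962e-02,
       -1.27371317e-05, -4.14665262e-07]), 'position': array([ 0.17625771, -0.46715642,  0.19552307]), 'eef_rot': array([-1.79881948e+02,  4.85869108e-04,  2.06688435e+01]), 'ft_force': array([-0.45141956, -0.72024128, -0.50384487]), 'moment': array([-0.01073758,  0.00877927,  0.00462019]), 'gripper_force': 0.0, 'opening': 0.08526290752367426}
side dict_keys(['pixels', 'K', 'pose']) [[355.25675946   0.         255.10657128]
 [  0.         355.25675946 190.09304908]
 [  0.           0.           1.        ]] [[ 0.99612165  0.06661946 -0.05747617  0.50156697]
 [-0.08796274  0.76925866 -0.63285359 -0.51780604]
 [ 0.00205368  0.63545493  0.77213523  0.84104771]
 [ 0.          0.          0.          1.        ]]
top dict_keys(['pixels', 'K', 'pose']) [[401.57708021   0.         259.52245926]
 [  0.         401.57708021 190.74326842]
 [  0.           0.           1.        ]] [[ 0.00339363  0.9917755  -0.12794466  0.4137027 ]
 [-0.99962268  0.00685201  0.02659982  0.10049685]
 [ 0.02725773  0.12780611  0.99142454  1.10709926]
 [ 0.          0.          0.          1.        ]]
```

View pics/side0.png

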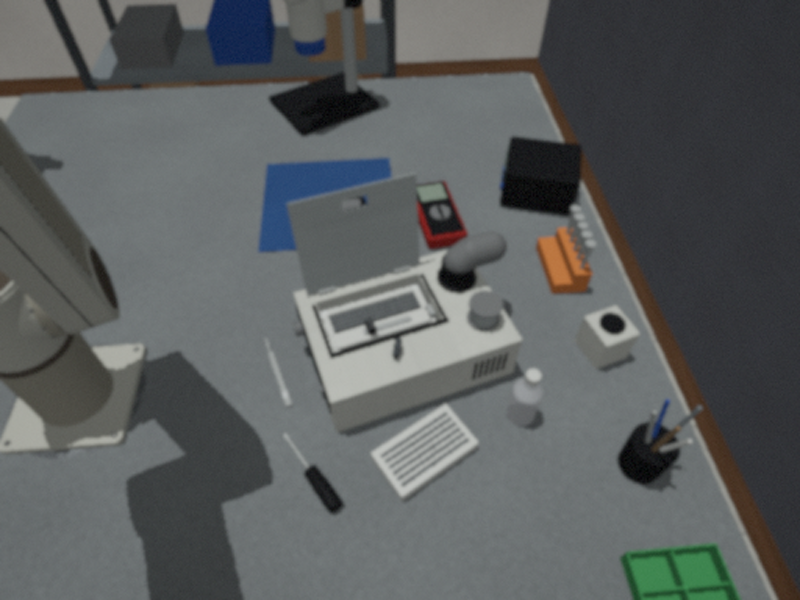

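View pics/top0.png

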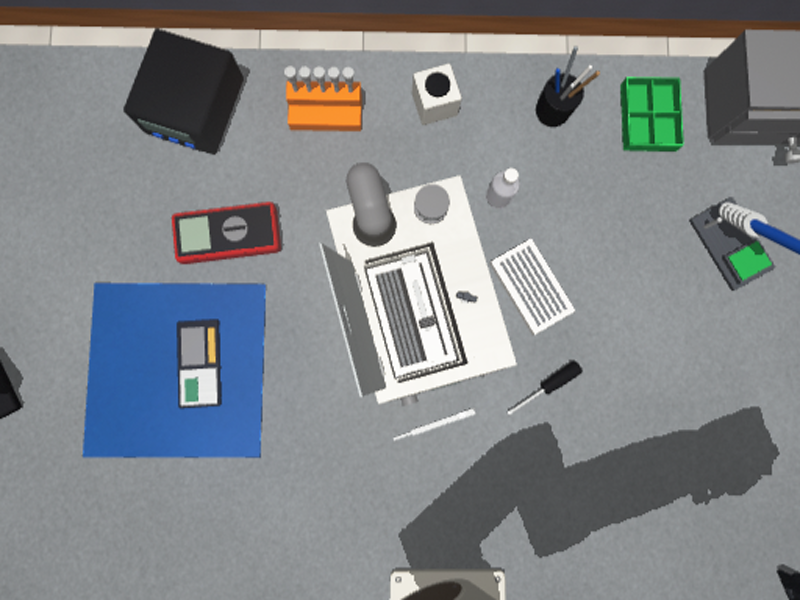

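The top view shows the housing with corners near (328,210), (462,177), (515,365) and (378,403). The wing is at (467,296), the bolt grip at (428,322), and the cover leans left from its hinge. I'll enlarge that area.

Run:
```python
import cv2,numpy as np
p=np.load("top.npz")["pixels"][105:265,195:340,::-1]
p=cv2.resize(p[:, :],None,fx=3.75*1.0,fy=3.75,interpolation=cv2.INTER_CUBIC)
cv2.imwrite("pics/topc.png",p);print(p.shape)
```

```text
(600, 544, 3)
```

View pics/topc.png

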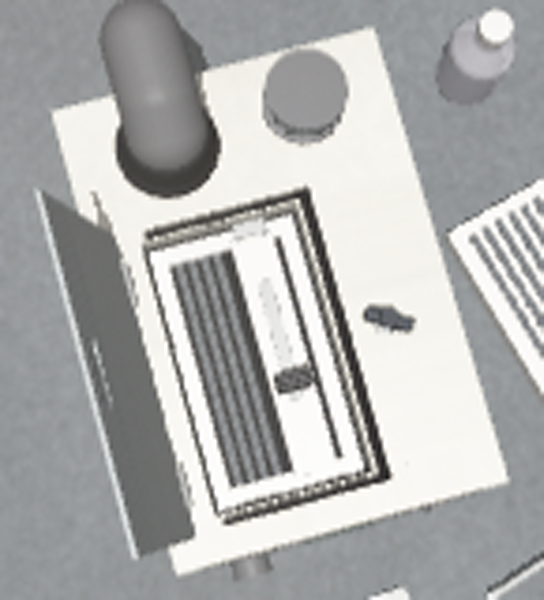

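The crop shows the housing-top corners at about (52,112), (375,28), (508,483) and (177,575). The bolt grip top is at (294,378). The wing runs from (366,311) to (413,323), which is roughly crosswise. The cover's far corner is (38,190) and its near corner is (135,557).

```bash
cat > h.py <<'E'
import numpy as np,cv2
from scipy.optimize import least_squares
from scipy.spatial.transform import Rotation as R
def ray(K,T,uv):
    d=np.linalg.inv(K)@[uv[0],uv[1],1];return T[:3,3],T[:3,:3]@(d*[1,-1,-1])
def at_z(K,T,uv,z):
    o,d=ray(K,T,uv);return o+d*(z-o[2])/d[2]
def proj(K,T,P):
    q=(np.asarray(P)-T[:3,3])@T[:3,:3]*[1,-1,-1];q=q@K.T;return q[:,:2]/q[:,2:]
def E(p,x,y,z=0):
    c,s=np.cos(p[2]),np.sin(p[2]);return np.array([p[0]+c*x-s*y,p[1]+s*x+c*y,z])
E
python3 - <<'E'
from h import *
d=np.load("top.npz");K,T=d["K"],d["pose"]
f=lambda u,v:(u/3.75+195-.4,v/3.75+105-.4)
c=[(52,112),(375,28),(508,483),(177,575)];m=[(200,115),(200,-115),(-125,-115),(-125,115)]
P=[at_z(K,T,f(*a),.1)[:2] for a in c]
r=least_squares(lambda p:np.ravel([E(p,x/1e3,y/1e3)[:2]-q for (x,y),q in zip(m,P)]),[.45,.05,0])
p=r.x;print("pose",p,np.degrees(p[2]),"res mm",np.round(r.fun*1e3,1));np.save("ext.npy",p)
g=at_z(K,T,f(294,378),.097);w=[at_z(K,T,f(*a),.12) for a in[(366,311),(413,323)]]
print("grip meas",g,"pred",E(p,-.03,.005));print("wing",w,"pred",E(p,0,-.066))
a=w[0]-w[1];print("wing ang",np.degrees(np.arctan2(a[1],a[0])-p[2]))
# cover angle: 188mm edge corners from hinge
def cov(th,x,r=.188,h=.003):return E(p,x,.095-r*np.cos(th)+0*h,.1+r*np.sin(th))
for th in np.arange(1.5,2.2,.1):print(round(th,1),proj(K,T,[cov(th,.105),cov(th,-.105)]))
print([f(38,190),f(135,557)])
for n,x,y,z in [("edge0",0,-.093,.103),("edge90",0,.095,.288),("slot",0,-.0665,.103)]:print(n,E(p,x,y,z),np.hypot(*E(p,x,y)[:2]))
E
```

```text
pose [0.52687274 0.04013445 0.27237222] 15.605778733294331 res mm [ 0.1 -0.4 -0.2  0.3  0.4 -0.4 -0.3  0.5]
grip meas [0.50694116 0.03919226 0.097     ] pred [0.49663359 0.03687961 0.        ]
wing [array([ 0.54970151, -0.007272  ,  0.12      ]), array([ 0.54189119, -0.03846718,  0.12      ])] pred [ 0.54462786 -0.02343249  0.        ]
wing ang 60.33806219225203
1.5 [[226.73788155 149.27858651]
 [253.35806318 247.48648542]]
1.6 [[217.96950025 151.53210206]
 [244.37562574 249.99154802]]
1.7 [[209.2825071  153.98494347]
 [235.41595058 252.47571851]]
1.8 [[200.82136301 156.59604358]
 [226.62989592 254.89718851]]
1.9 [[192.72416158 159.32099518]
 [218.16301096 257.2159643 ]]
2.0 [[185.11802855 162.11363729]
 [210.15056168 259.39522642]]
2.1 [[178.1152333  164.92767389]
 [202.7132613  261.40247804]]
2.2 [[171.81024674 167.71821054]
 [195.9539723  263.21041137]]
[(204.73333333333332, 155.26666666666665), (230.6, 253.13333333333333)]
edge0 [ 0.55189131 -0.04943715  0.103     ] 0.5541011235658939
edge90 [0.50131613 0.13163231 0.288     ] 0.5183096792365087
slot [ 0.54476237 -0.02391406  0.103     ] 0.545287004167203
```

```bash
cat >> h.py <<'E'
def go(x,y,z,yaw=None,rpy=None):
    "dp and delta_rot from the present pose to extractor-frame x,y (mm), height z (mm), yaw rel. extractor (deg)"
    from station import sense
    s=sense();p=np.load("ext.npy");R0=R.from_euler("xyz",s["eef_rot"],degrees=True)
    t=E(p,x/1e3,y/1e3,z/1e3);dp=R0.inv().apply(t-s["position"])/.1
    R1=R.from_euler("xyz",[180,0,np.degrees(p[2])+yaw],degrees=True) if yaw is not None else R0
    print("dp",np.round(dp,3),"rot",np.round(np.degrees((R0.inv()*R1).as_rotvec())/60,3))
def st():
    from station import sense
    s=sense();p=np.load("ext.npy");d=R.from_euler("z",-p[2]).apply(s["position"]-[p[0],p[1],0])*1e3
    f=R.from_euler("z",-p[2]).apply(s["ft_force"])
    print("t",round(s["time"],2),"ext mm",d.round(1),"F ext",f.round(1),"rpy",s["eef_rot"].round(1),"q",s["qpos"].round(0),"open",round(s["opening"],3),"grip",round(float(s["gripper_force"]),1))
E
python3 -c "
from h import *
go(-60,5,190,0)"
```

```text
dp [ 4.478 -3.612  0.063] rot [-0.002  0.     0.084]
```

```bash
Z='0'
python3 -m jog '{"dp":[[0.5,-0.4,0],[0.9,-0.72,0]],"delta_rot":[[0,0,0],[0,0,0]]}' 0 40 
python3 -m jog '{"dp":[[0.5,-0.4,0],[0.9,-0.72,0]],"delta_rot":[[0,0,0],[0,0,0]]}' 
python3 -m jog '{"dp":[[0.5,-0.4,0],[0.9,-0.72,0]],"delta_rot":[[0,0,0],[0,0,0]]}' 
python3 -m jog '{"dp":[[0.5,-0.4,0],[0.9,-0.72,0]],"delta_rot":[[0,0,0],[0,0,0]]}' 
python3 -m jog '{"dp":[[0.4,-0.3,0],[0.87,-0.72,0],[0.87,-0.72,0],[0.87,-0.72,0]],"delta_rot":[[0,0,0],[0,0,0.084],[0,0,0.084],[0,0,0.084]]}'
python3 - <<'E'
from h import *
from station import read_camera
st();go(-60,5,88,0)
c=read_camera("wrist");print(c["hand_eye"],c["K"])
cv2.imwrite("pics/w1.png",cv2.resize(c["pixels"][...,::-1],(800,600)))
E
```

```text
time: 0.35
position: [0.2354, -0.3672, 0.1956]
eef_rot: [-179.9, -0.0, 20.6]
ft_force: [1.0, 0.3, 1.2]
opening: 0.0517
gripper_force: 0.0
time: 0.6
position: [0.2945, -0.2676, 0.1961]
eef_rot: [-180.0, 0.0, 20.7]
ft_force: [1.8, -0.6, -0.2]
opening: 0.0122
gripper_force: 0.0
time: 0.85
position: [0.3534, -0.1684, 0.1963]
eef_rot: [-180.0, 0.0, 20.7]
ft_force: [0.4, -1.2, 0.2]
opening: 0.0004
gripper_force: 0.0
time: 1.1
position: [0.4122, -0.0692, 0.1962]
eef_rot: [180.0, 0.0, 20.7]
ft_force: [0.9, -0.2, 1.4]
opening: 0.0002
gripper_force: 0.0
time: 1.6
position: [0.4669, 0.0268, 0.1958]
eef_rot: [180.0, 0.1, 15.7]
ft_force: [0.1, -0.5, -0.5]
opening: 0.0001
gripper_force: 0.0
t 1.6 ext mm [-61.4   3.3 195.8] F ext [-0.  -0.5 -0.5] rpy [1.80e+02 1.00e-01 1.57e+01] q [  3.  10.  -4.  76.  -0. 168.] open 0.0 grip 0.0
dp [ 0.016 -0.017  1.078] rot [0.    0.002 0.002]
[[-8.31076376e-06  9.44722842e-01  3.27870023e-01  8.48461703e-02]
 [ 9.99999196e-01 -4.08009652e-04  1.20098444e-03  9.68006827e-04]
 [ 1.26837157e-03  3.27869769e-01 -9.44722079e-01 -1.77160779e-01]
 [ 0.00000000e+00  0.00000000e+00  0.00000000e+00  1.00000000e+00]] [[290.90344364   0.         257.40069779]
 [  0.         290.90344364 192.85240221]
 [  0.           0.           1.        ]]
```

View pics/w1.png

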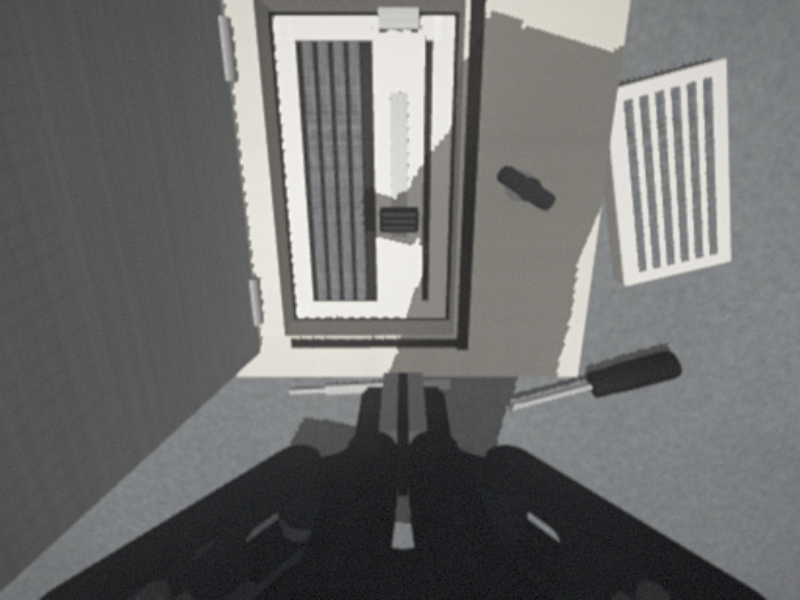

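The wrist view shows the grip top at about (399,219), the wing axis running from (502,175) to (552,202), and the shut fingers at (403,375), in line with the grip.

```bash
cat >> h.py <<'E'
def wray(c,s,uv,z):
    T=np.eye(4);T[:3,:3]=R.from_euler("xyz",s["eef_rot"],degrees=True).as_matrix();T[:3,3]=s["position"]
    p=np.load("ext.npy");q=at_z(c["K"],T@c["hand_eye"],(uv[0]*.64,uv[1]*.64),z)
    return R.from_euler("z",-p[2]).apply(q-[p[0],p[1],0])*1e3
E
python3 - <<'E'
from h import *
from station import sense,read_camera
s=sense();c=read_camera("wrist")
print(wray(c,s,(399,219),.097))
a,b=wray(c,s,(502,175),.12),wray(c,s,(552,202),.12);print(a,b,(a+b)/2,np.degrees(np.arctan2(*(a-b)[1::-1])))
E
python3 -m jog '{"dp":[[0,0,0.5],[0.01,-0.017,0.9],[0.01,-0.017,0.9],[0.01,-0.017,0.9]],"delta_rot":[[0,0,0],[0,0,0],[0,0,0],[0,0,0]]}'
python3 -c "
from h import *
st();go(-42,5,87,0)"
```

```text
[-20.06013812   3.94729159  97.        ]
[  7.13749009 -51.63708569 120.        ] [ -7.13115964 -80.04445355 120.        ] [ 3.16522649e-03 -6.58407696e+01  1.20000000e+02] 63.33021936814378
time: 2.2
position: [0.469, 0.0278, 0.1079]
eef_rot: [180.0, -0.1, 15.5]
ft_force: [-0.3, -0.3, -0.2]
opening: -0.0001
gripper_force: 0.0
t 2.2 ext mm [-59.1   3.7 107.9] F ext [-0.4 -0.3 -0.2] rpy [ 1.80e+02 -1.00e-01  1.55e+01] q [  3.  14. -13.  63.  -0. 168.] open -0.0 grip 0.0
dp [ 0.17  -0.013  0.21 ] rot [ 0.    -0.002 -0.001]
```

```bash
python3 -m jog '{"dp":[[0,-0.01,0.2],[0.1,-0.01,0.2],[0.2,-0.01,0.2],[0.27,-0.01,0.2],[0.34,-0.01,0.2],[0.41,-0.01,0.2],[0.47,-0.01,0.2],[0.53,-0.01,0.2],[0.57,-0.01,0.2],[0.57,-0.01,0.2]],"delta_rot":[[0,0,0],[0,0,0],[0,0,0],[0,0,0],[0,0,0],[0,0,0],[0,0,0],[0,0,0],[0,0,0],[0,0,0]]}'
python3 -c "
from h import *
st()"
python3 -m jog '{"dp":[[0.02,0,0],[0.04,0,0],[0.06,0,0],[0.08,0,0],[0.08,0,0]],"delta_rot":[[0,0,0],[0,0,0],[0,0,0],[0,0,0],[0,0,0]]}'
python3 -c "
from h import *
st()"
```

```text
time: 3.45
position: [0.5229, 0.0451, 0.0863]
eef_rot: [-180.0, 0.0, 15.6]
ft_force: [-0.6, 0.7, 0.7]
opening: 0.0
gripper_force: 0.0
t 3.45 ext mm [-2.4  5.8 86.3] F ext [-0.4  0.9  0.7] rpy [-180.     0.    15.6] q [  5.  21.  -7.  62.  -0. 169.] open 0.0 grip 0.0
time: 4.08
position: [0.5306, 0.0472, 0.0864]
eef_rot: [180.0, -0.0, 15.6]
ft_force: [0.4, -0.0, -0.6]
opening: -0.0002
gripper_force: 0.0
t 4.08 ext mm [ 5.5  5.8 86.4] F ext [ 0.3 -0.1 -0.6] rpy [180.   -0.   15.6] q [  5.  22.  -6.  63.  -0. 169.] open -0.0 grip 0.0
```

```bash
python3 - <<'E'
from station import read_camera
import cv2
c=read_camera("wrist")["pixels"][60:300,130:400,::-1]
cv2.imwrite("pics/w2.png",cv2.resize(c,None,fx=2.2,fy=2.2))
E
python3 -m jog '{"dp":[[0.02,0,0],[0.04,0,0],[0.06,0,0],[0.06,0,0]],"delta_rot":[[0,0,0],[0,0,0],[0,0,0],[0,0,0]]}'
python3 -c "
from h import *
st()"
```

```text
time: 4.62
position: [0.5364, 0.0489, 0.0864]
eef_rot: [180.0, -0.0, 15.6]
ft_force: [-0.7, -0.3, -0.4]
opening: -0.0002
gripper_force: 0.0
t 4.62 ext mm [11.6  5.8 86.4] F ext [-0.8 -0.1 -0.4] rpy [180.   -0.   15.6] q [  5.  22.  -5.  63.  -0. 170.] open -0.0 grip 0.0
```

View pics/w2.png

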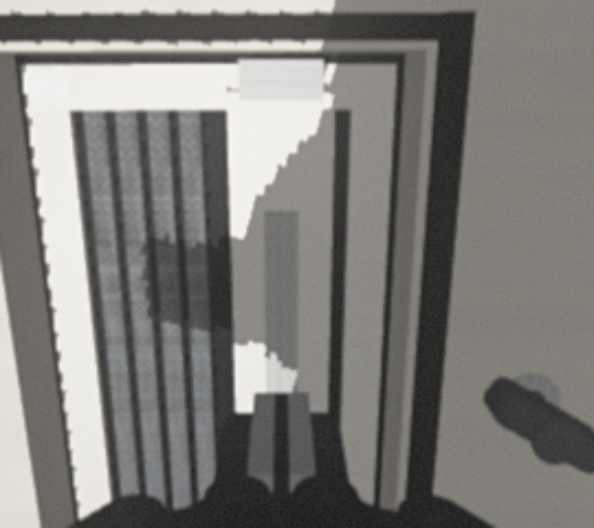

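The crop shows the blade tip at (282,212), short of the keeper at (280,80). The grip is hidden behind the fingertips. I'll compute where the tip is.

Run:
```python
from h import *
from station import sense,read_camera
s=sense();c=read_camera("wrist")
s0=dict(eef_rot=[180,0,15.6],position=[.5306,.0472,.0864])
for v in(212,395):print(wray(c,s0,((282/2.2+130)/.64,(v/2.2+60)/.64),.082))
print("keeper",wray(c,s0,((280/2.2+130)/.64,(100/2.2+60)/.64),.085))
cv2.imwrite("pics/w3.png",cv2.resize(c["pixels"][60:300,130:400,::-1],None,fx=2.2,fy=2.2))
```

```text
[51.77794072  4.56625283 82.        ]
[-7.25261458  4.52088652 82.        ]
keeper [82.79880634  5.1287899  85.        ]
```

View pics/w3.png

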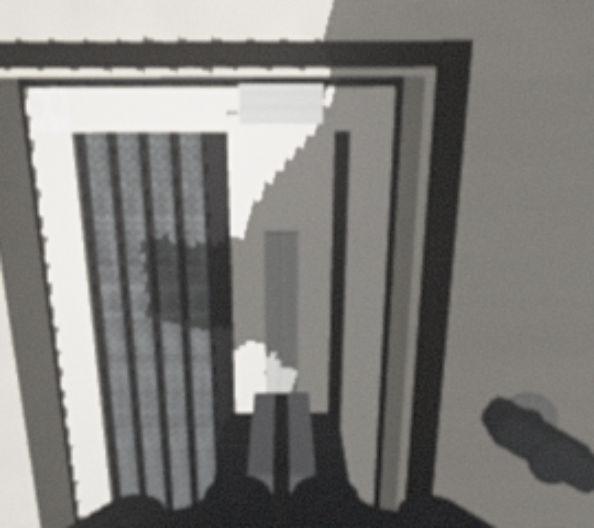

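The bolt hasn't moved: its tip is still at x≈52 mm. The shut fingers passed over the grip, so their ends sit higher than the reported TCP. I'll go back behind the grip and lower until I feel the track.

```bash
python3 -m jog '{"dp":[[0,0,-0.2],[-0.4,0,-0.2],[-0.72,0,-0.2],[-0.72,0,0],[-0.72,0,0.03],[-0.72,0,0.06],[-0.72,0,0.06]],"delta_rot":[[0,0,0],[0,0,0],[0,0,0],[0,0,0],[0,0,0],[0,0,0],[0,0,0]]}' | head -5
python3 - <<'E'
from h import *
from station import sense,read_camera
st();s=sense();d=np.load("side.npz");c=read_camera("side")
q=proj(d["K"],d["pose"],[s["position"]])[0];print("TCP px",q, "scaled", (q-[170,130])*5)
cv2.imwrite("pics/s2.png",cv2.resize(c["pixels"][130:250,170:320,::-1],None,fx=5,fy=5,interpolation=cv2.INTER_CUBIC))
E
```

```text
time: 5.55
position: [0.4674, 0.0295, 0.0806]
eef_rot: [180.0, -0.0, 15.6]
ft_force: [-0.5, 0.1, -0.1]
opening: 0.0002
t 5.55 ext mm [-60.1   5.8  80.6] F ext [-0.4  0.2 -0.1] rpy [180.   -0.   15.6] q [  4.  15. -16.  59.   0. 168.] open 0.0 grip 0.0
TCP px [223.17000299 214.69071407] scaled [265.85001496 423.45357035]
```

View pics/s2.png

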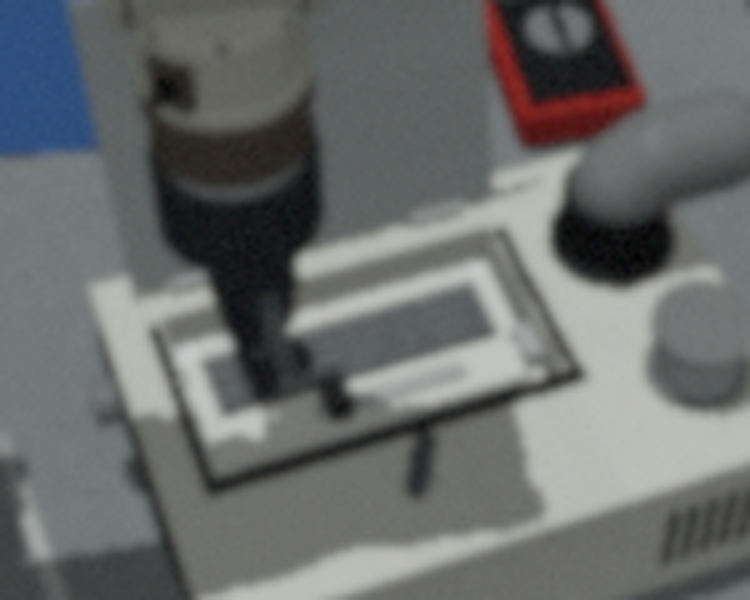

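The side view shows the fingertip at (263,397), against a predicted TCP of (266,423). The shut fingertips are about 20 mm short of the TCP. I'll lower step by step and watch the force.

```bash
python3 -m jog '{"dp":[[0,0,0.05],[0,0,0.09],[0,0,0.09],[0,0,0.09]],"delta_rot":[[0,0,0],[0,0,0],[0,0,0],[0,0,0]]}' | grep -E "pos|ft"
python3 -m jog '{"dp":[[0,0,0.03],[0,0,0.03],[0,0,0.03]],"delta_rot":[[0,0,0],[0,0,0],[0,0,0]]}' | grep -E "pos|ft"
python3 -m jog '{"dp":[[0,0,0.03],[0,0,0.03],[0,0,0.03]],"delta_rot":[[0,0,0],[0,0,0],[0,0,0]]}' | grep -E "pos|ft"
python3 -m jog '{"dp":[[0,0,0.03],[0,0,0.03],[0,0,0.03]],"delta_rot":[[0,0,0],[0,0,0],[0,0,0]]}' | grep -E "pos|ft"
```

```text
position: [0.4669, 0.0294, 0.0714]
ft_force: [0.3, -0.2, 0.5]
position: [0.4669, 0.0294, 0.0684]
ft_force: [-0.2, 0.3, 0.2]
position: [0.4669, 0.0294, 0.0653]
ft_force: [-0.4, -0.1, 0.8]
position: [0.4669, 0.0294, 0.0624]
ft_force: [0.2, 0.3, -0.3]
```

```bash
python3 -m jog '{"dp":[[0,0,0.03],[0,0,0.03],[0,0,0.03]],"delta_rot":[[0,0,0],[0,0,0],[0,0,0]]}' | grep -E "pos|ft"
python3 -m jog '{"dp":[[0,0,0.03],[0,0,0.03],[0,0,0.03]],"delta_rot":[[0,0,0],[0,0,0],[0,0,0]]}' | grep -E "pos|ft"
```

```text
position: [0.4669, 0.0294, 0.0594]
ft_force: [-0.1, 0.7, -0.1]
position: [0.4669, 0.0294, 0.0563]
ft_force: [-0.2, -0.3, -1.0]
```

```bash
python3 -m jog '{"dp":[[0,0,0.02],[0,0,0.02],[0,0,0.02]],"delta_rot":[[0,0,0],[0,0,0],[0,0,0]]}' | grep -E "pos|ft"
python3 -m jog '{"dp":[[0,0,0.02],[0,0,0.02],[0,0,0.02]],"delta_rot":[[0,0,0],[0,0,0],[0,0,0]]}' | grep -E "pos|ft"
python3 - <<'E'
from h import *
from station import sense,read_camera
st();s=sense();d=np.load("side.npz");c=read_camera("side")
q=proj(d["K"],d["pose"],[s["position"]])[0];print("TCP px", (q-[190,160])*8)
cv2.imwrite("pics/s3.png",cv2.resize(c["pixels"][160:235,190:285,::-1],None,fx=8,fy=8,interpolation=cv2.INTER_CUBIC))
E
```

```text
position: [0.4669, 0.0294, 0.0544]
ft_force: [-0.0, -1.1, -0.5]
position: [0.4669, 0.0294, 0.0524]
ft_force: [-0.2, -0.0, -0.0]
t 8.72 ext mm [-60.6   5.8  52.4] F ext [-0.2  0.  -0. ] rpy [-180.     0.    15.6] q [  4.  17. -18.  55.   0. 168.] open 0.0 grip 0.0
TCP px [269.60034445 486.71884784]
```

View pics/s3.png

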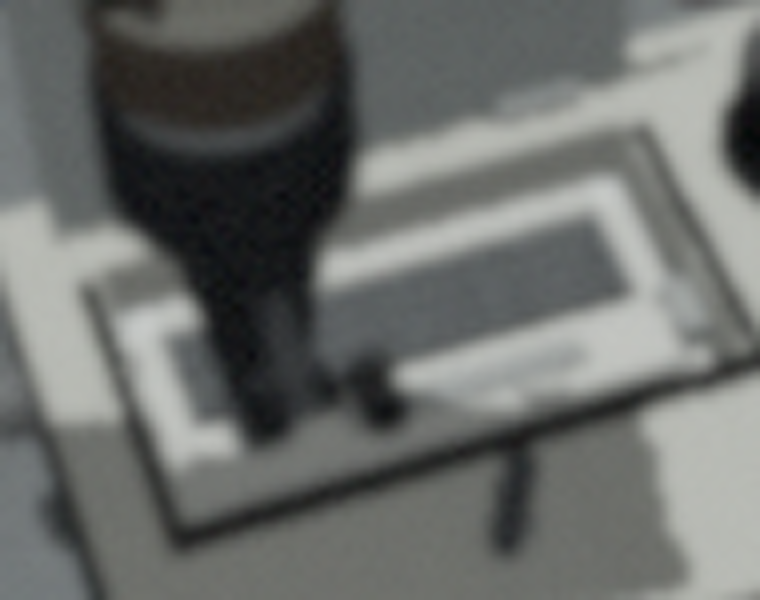

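The fingertip is at about (265,440), just above the track. That puts the shut fingertip roughly 25 mm above the reported TCP. I'll raise 5 mm and push, checking the force.

```bash
python3 -m jog '{"dp":[[0,0.01,-0.05],[0.1,0.01,-0.05],[0.2,0.01,-0.05],[0.25,0.01,-0.05],[0.3,0.01,-0.05],[0.33,0.01,-0.05]],"delta_rot":[[0,0,0],[0,0,0],[0,0,0],[0,0,0],[0,0,0],[0,0,0]]}' | grep -E "pos|ft"
python3 -m jog '{"dp":[[0.03,0,0],[0.06,0,0],[0.09,0,0],[0.12,0,0],[0.15,0,0]],"delta_rot":[[0,0,0],[0,0,0],[0,0,0],[0,0,0],[0,0,0]]}'| grep -E "pos|ft"
python3 -c "
from h import *
from station import sense,read_camera
st();c=read_camera('wrist');cv2.imwrite('pics/w4.png',cv2.resize(c['pixels'][60:300,130:400,::-1],None,fx=2.2,fy=2.2))"
```

```text
position: [0.4988, 0.0374, 0.0571]
ft_force: [-1.9, -0.8, 0.5]
position: [0.5134, 0.0415, 0.0573]
ft_force: [-1.5, -0.1, -1.1]
t 10.15 ext mm [-12.6   4.9  57.3] F ext [-1.5  0.3 -1.1] rpy [-180.     0.    15.6] q [  5.  21. -11.  58.   0. 169.] open 0.0 grip 0.8
```

View pics/w4.png

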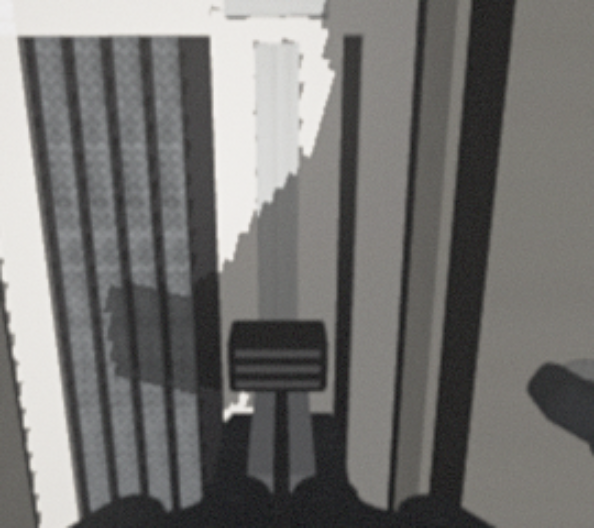

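Contact is made and the bolt is moving. The grip is at (278,355), in front of the fingers, and the blade tip at (277,40) is nearing the keeper at (277,15). I'll keep pushing to the stop.

```bash
python3 - <<'E'
from h import *
from station import sense,read_camera
s=sense();c=read_camera("wrist")
g=wray(c,s,((278/2.2+130)/.64,(370/2.2+60)/.64),.097);print("top mid",g,"tip",wray(c,s,((277/2.2+130)/.64,(40/2.2+60)/.64),.082))
print("rear edge",wray(c,s,((278/2.2+130)/.64,(391/2.2+60)/.64),.097))
E
python3 -m jog '{"dp":[[0.03,0,0],[0.06,0,0],[0.09,0,0],[0.11,0,0],[0.13,0,0],[0.13,0,0]],"delta_rot":[[0,0,0],[0,0,0],[0,0,0],[0,0,0],[0,0,0],[0,0,0]]}'| grep -E "pos|ft"
python3 -m jog '{"dp":[[0.02,0,0],[0.04,0,0],[0.04,0,0],[0.04,0,0]],"delta_rot":[[0,0,0],[0,0,0],[0,0,0],[0,0,0]]}'| grep -E "pos|ft"
python3 -c "from h import *;st()"
python3 -m jog '{"dp":[[0.02,0,0],[0.04,0,0],[0.04,0,0],[0.04,0,0]],"delta_rot":[[0,0,0],[0,0,0],[0,0,0],[0,0,0]]}'| grep -E "pos|ft"
python3 -c "from h import *;st()"
```

```text
top mid [ 5.50446191  4.62416066 97.        ] tip [79.09508601  4.86901236 82.        ]
rear edge [-7.14298249e-02  4.62777325e+00  9.70000000e+01]
position: [0.5264, 0.045, 0.0575]
ft_force: [-0.2, 1.0, -1.0]
position: [0.5275, 0.0453, 0.0573]
ft_force: [-6.5, -2.5, 3.8]
t 11.5 ext mm [ 2.   4.8 57.3] F ext [-6.9 -0.7  3.8] rpy [180.    0.2  15.6] q [  5.  23.  -8.  59.  -0. 169.] open -0.0 grip 3.5
position: [0.5275, 0.0453, 0.057]
ft_force: [-14.6, -4.0, 9.5]
t 12.0 ext mm [ 2.   4.8 57. ] F ext [-15.1   0.    9.5] rpy [180.    0.7  15.6] q [  5.  23.  -8.  59.  -0. 169.] open 0.0 grip 7.8
```

The bolt hit its end stop at TCP x=2, exactly as predicted, with 15 N. Next I back off, lift, turn, and touch the flange beside the wing to calibrate fingertip height.

```bash
python3 -m jog '{"dp":[[-0.15,0,0],[-0.25,0,-0.2],[-0.25,0,-0.8],[-0.25,0,-0.8]],"delta_rot":[[0,0,0],[0,0,0],[0,0,0],[0,0,0]]}'| grep -E "pos|ft"
python3 -m jog '{"dp":[[-0.2,0.3,0],[-0.3,0.6,0],[-0.35,0.85,0],[-0.35,0.85,0],[-0.35,0.85,0],[-0.35,0.85,0],[-0.35,0.85,0],[-0.35,0.85,0]],"delta_rot":[[0,0,-0.15],[0,0,-0.3],[0,0,-0.47],[0,0,-0.64],[0,0,-0.81],[0,0,-0.98],[0,0,-0.98],[0,0,-0.98]]}'| grep -E "pos|ft"
python3 -c "
from h import *
st();go(-50,-80,85,63)"
```

```text
position: [0.5145, 0.0407, 0.1429]
ft_force: [0.5, 0.8, -0.9]
position: [0.499, -0.051, 0.1372]
ft_force: [0.7, -0.1, -0.7]
t 13.5 ext mm [-51.4 -80.2 137.2] F ext [ 0.6 -0.3 -0.7] rpy [180.   -0.   74.3] q [ -6.  16.  -6.  68.  -0. 100.] open -0.0 grip 0.0
dp [0.009 0.011 0.522] rot [ 0.    -0.    -0.072]
```

```bash
python3 -m jog '{"dp":[[0,0,0.4],[0,0,0.52],[0,0,0.55],[0,0,0.55]],"delta_rot":[[0,0,-0.072],[0,0,-0.072],[0,0,-0.072],[0,0,-0.072]]}'| grep -E "pos|ft"
for i in 1; do :; done
python3 -m jog '{"dp":[[0,0,0.02],[0,0,0.04],[0,0,0.04]],"delta_rot":[[0,0,0],[0,0,0],[0,0,0]]}'| grep -E "pos|ft"
python3 -m jog '{"dp":[[0,0,0.02],[0,0,0.03],[0,0,0.03]],"delta_rot":[[0,0,0],[0,0,0],[0,0,0]]}'| grep -E "pos|ft"
python3 -m jog '{"dp":[[0,0,0.02],[0,0,0.03],[0,0,0.03]],"delta_rot":[[0,0,0],[0,0,0],[0,0,0]]}'| grep -E "pos|ft"
```

```text
position: [0.4994, -0.051, 0.0831]
ft_force: [0.2, -0.2, 0.6]
position: [0.4988, -0.051, 0.0785]
ft_force: [0.0, -0.8, -0.9]
position: [0.4986, -0.051, 0.0753]
ft_force: [-0.4, 0.5, -0.7]
position: [0.4986, -0.051, 0.0723]
ft_force: [0.8, -0.4, -0.2]
```

```bash
python3 -m jog '{"dp":[[0,0,0.02],[0,0,0.03],[0,0,0.03]],"delta_rot":[[0,0,0],[0,0,0],[0,0,0]]}'| grep -E "pos|ft"
python3 -m jog '{"dp":[[0,0,0.02],[0,0,0.03],[0,0,0.03]],"delta_rot":[[0,0,0],[0,0,0],[0,0,0]]}'| grep -E "pos|ft"
```

```text
position: [0.4986, -0.051, 0.0693]
ft_force: [0.6, 0.0, 0.6]
position: [0.4986, -0.051, 0.0663]
ft_force: [0.3, 1.1, -0.2]
```

```bash
python3 -m jog '{"dp":[[0,0,0.02],[0,0,0.03],[0,0,0.03]],"delta_rot":[[0,0,0],[0,0,0],[0,0,0]]}'| grep -E "pos|ft"
python3 -m jog '{"dp":[[0,0,0.02],[0,0,0.03],[0,0,0.03]],"delta_rot":[[0,0,0],[0,0,0],[0,0,0]]}'| grep -E "pos|ft"
```

```text
position: [0.4991, -0.051, 0.0652]
ft_force: [-3.6, 0.7, 11.1]
position: [0.4992, -0.051, 0.065]
ft_force: [-10.5, 0.9, 30.5]
```

```bash
python3 -m jog '{"dp":[[0,0,-0.3],[0,0,-0.6],[0,0,-0.6]],"delta_rot":[[0,0,0],[0,0,0],[0,0,0]]}' 0.45 | grep -E "pos|ft|open"
python3 -c "
from h import *
st();go(0,-66,73,63)"
```

```text
position: [0.501, -0.0512, 0.1229]
ft_force: [0.8, -0.2, 0.3]
opening: 0.0384
t 17.0 ext mm [-49.5 -81.  122.9] F ext [ 0.7 -0.4  0.3] rpy [179.7  -0.   78.7] q [-6. 16. -7. 66.  0. 95.] open 0.038 grip 0.0
dp [0.357 0.371 0.502] rot [ 0.006 -0.001  0.002]
```

```bash
python3 -m jog '{"dp":[[0.2,0.2,0],[0.357,0.371,0],[0.357,0.371,0],[0.357,0.371,0.3],[0.357,0.371,0.4],[0.357,0.371,0.5],[0.357,0.371,0.5]],"delta_rot":[[0,0,0],[0,0,0],[0,0,0],[0,0,0],[0,0,0],[0,0,0],[0,0,0]]}' | grep -E "pos|ft|open"
python3 -c "
from h import *
st()"
python3 -m jog '{"dp":[[0,0,0],[0,0,0],[0,0,0],[0,0,0],[0,0,0]],"delta_rot":[[0,0,0],[0,0,0],[0,0,0],[0,0,0],[0,0,0]]}' 0 20
python3 -c "
from h import *
st();go(0,-66,73,0)"
```

```text
position: [0.5414, -0.0234, 0.0699]
ft_force: [-0.1, -0.6, 0.1]
opening: 0.0385
t 17.88 ext mm [ -3.1 -65.1  69.9] F ext [-0.2 -0.6  0.1] rpy [-179.9    0.    78.7] q [-2. 23. -6. 61. -0. 99.] open 0.038 grip 0.0
time: 18.5
position: [0.5445, -0.0233, 0.0715]
eef_rot: [179.7, -0.0, 78.8]
ft_force: [5.5, -0.0, -0.7]
opening: 0.009
gripper_force: 25.9
t 18.5 ext mm [ -0.1 -65.8  71.5] F ext [ 5.3 -1.5 -0.7] rpy [179.7  -0.   78.8] q [-2. 23. -5. 61. -0. 99.] open 0.009 grip 25.9
dp [-0.001  0.002 -0.015] rot [ 0.004 -0.003  1.052]
```

```bash
python3 -m jog '{"dp":[[0,0,0],[0,0,0],[0,0,0],[0,0,0],[0,0,0],[0,0,0],[0,0,0],[0,0,0]],"delta_rot":[[0,0,0.13],[0,0,0.26],[0,0,0.4],[0,0,0.55],[0,0,0.7],[0,0,0.85],[0,0,0.97],[0,0,0.97]]}' | grep -E "rot|ft|open"
python3 -m jog '{"dp":[[0,0,0],[0,0,0],[0,0,0]],"delta_rot":[[0,0,0.05],[0,0,0.085],[0,0,0.085]]}' | grep -E "rot|ft|open"
python3 -c "
from h import *
st()"
python3 -m jog '{"dp":[[0,0,0],[0,0,0],[0,0,0],[0,0,-0.3],[0,0,-0.7],[0,0,-0.8]],"delta_rot":[[0,0,0],[0,0,0],[0,0,0],[0,0,0],[0,0,0],[0,0,0]]}' 0.45| grep -E "pos|ft|open"
python3 - <<'E'
from h import *
from station import sense,read_camera
st();s=sense();c=read_camera("wrist");np.savez("w5.npz",p=c["pixels"],r=s["eef_rot"],t=s["position"])
t=read_camera("top")["pixels"];d=np.load("top.npz")
p=np.load("ext.npy")
a=c["pixels"];k=np.eye(4);k[:3,:3]=R.from_euler("xyz",s["eef_rot"],degrees=True).as_matrix();k[:3,3]=s["position"]
print("wing expected wrist px",proj(c["K"],k@c["hand_eye"],[E(p,x,-.066,.12) for x in(-.017,0,.017)]))
E
```

```text
eef_rot: [179.9, -0.2, 20.7]
ft_force: [5.8, 1.2, 0.7]
opening: 0.009
eef_rot: [180.0, -0.2, 15.6]
ft_force: [5.1, 0.3, 1.1]
opening: 0.0089
t 19.88 ext mm [ -0.4 -65.3  71.5] F ext [ 5.  -1.1  1.1] rpy [180.   -0.2  15.6] q [ -2.  23.  -5.  61.   0. 162.] open 0.009 grip 26.2
position: [0.5436, -0.0233, 0.1531]
ft_force: [0.1, 0.6, 0.3]
opening: 0.0387
t 20.62 ext mm [ -0.9 -65.6 153.1] F ext [0.2 0.6 0.3] rpy [179.9  -0.2  15.5] q [ -2.  20.   2.  72.  -0. 162.] open 0.039 grip 0.0
wing expected wrist px [[256.96920437 226.20843163]
 [256.9062032  206.33281933]
 [256.84005841 185.46546309]]
```

```bash
python3 - <<'E'
import numpy as np,cv2
a=np.load("w5.npz")["p"];g=cv2.cvtColor(a,cv2.COLOR_RGB2GRAY)[165:250,225:290]
print(g[::5,::4])
E
python3 -m jog '{"dp":[[0,0,-0.5],[0,0,-1],[0,0,-1],[0,0,-1],[0,0,-1],[0,0,-1]],"delta_rot":[[0,0,-0.15],[0,0,-0.3],[0,0,-0.45],[0,0,-0.6],[0,0,-0.75],[0,0,-0.75]]}' 0 | grep -E "pos|ft|open"
python3 -m jog '{"dp":[[0,0,-0.4],[0,0,-0.5],[0,0,-0.5],[0,0,-0.5],[0,0,-0.5],[0,0,-0.5]],"delta_rot":[[0,0,-0.15],[0,0,-0.3],[0,0,-0.45],[0,0,-0.6],[0,0,-0.75],[0,0,-0.75]]}' | grep -E "pos|ft|open"
python3 -c "
from h import *
st();go(-50,172,300,90)"
```

```text
[[113 121 121 121 119 116 118 116 120 119 118 115 116 118 114 110 115]
 [116 117 122 120 117 119 120 117 120 115 118 117 116 114 116 118 116]
 [117 123 118 118 120 119 119 113 119 115 118 120 118 116 118 116 116]
 [105 121 120 119 124 119 120 111  99 118 116 120 118 119 118 116 114]
 [ 95 116 195 108 120 120 120  54  59  60 120 118 121 122 117 122 117]
 [ 83 218 217 217 209 122 111  62  60  58 111 121 116 119 114 117 116]
 [127 220 217 218 217 216 200  63  59  56 100 115 119 117 119 113 118]
 [ 76 217 217 219 218 200 198  61  63  59 104 119 112 115 119 116 119]
 [ 82 220 215 217 217 218 139  61  60  60  87 114 122 116 119 115 118]
 [ 71 218 215 214 216 198 103  60  61  65 106 116 118 118 114 118 116]
 [ 58 220 215 217 215 125 124  60  60  62 120 116 118 116 117 118 114]
 [ 66 217 216 216 153 116 120  57  54  59 122 117 122 118 117 120 120]
 [ 48 218 218 218 119 119 119 120 112 120 116 118 117 117 117 114 117]
 [ 59 215 214 199 120 119 118 118 119 116 118 120 121 116 119 117 119]
 [ 58 220 214 127 117 117 118 120 119 117 120 117 118 117 116 116 117]
 [ 55 216 210 118 122 121 118 118 117 117 115 115 114 116 117 117 117]
 [ 59 209 115 115 119 116 117 121 119 117 119 116 116 118 116 118 119]]
position: [0.5412, -0.0232, 0.2485]
ft_force: [0.6, 0.1, 0.1]
opening: 0.0002
position: [0.5418, -0.0232, 0.2994]
ft_force: [0.4, -1.1, -0.4]
opening: 0.0001
t 22.23 ext mm [ -2.7 -65.  299.4] F ext [ 0.1 -1.2 -0.4] rpy [-179.9   -0.   105.2] q [-2. 18. 21. 93. -0. 72.] open 0.0 grip 0.0
dp [ 2.367 -0.488 -0.004] rot [-0.002 -0.001 -0.006]
```

The pixel check shows the wing lined up with the tool's x axis, so its angle is about 0. I'll now cross over the cover's top and come down behind it.

```bash
python3 -m jog '{"dp":[[0.4,-0.2,0],[0.8,-0.3,0],[0.8,-0.3,0]],"delta_rot":[[0,0,0],[0,0,0],[0,0,0]]}' | grep -E "pos|ft"
python3 -m jog '{"dp":[[0.4,-0.1,0],[0.8,-0.19,0],[0.8,-0.19,0]],"delta_rot":[[0,0,0],[0,0,0],[0,0,0]]}' | grep -E "pos|ft"
python3 -m jog '{"dp":[[0.4,0,0],[0.8,0,0],[0.8,0,0],[0.8,0,0]],"delta_rot":[[0,0,0],[0,0,0],[0,0,0],[0,0,0]]}' | grep -E "pos|ft"
python3 -c "
from h import *
st();go(-50,172,233,90)"
```

```text
position: [0.4906, 0.0476, 0.3005]
ft_force: [1.5, -0.1, 0.3]
position: [0.4517, 0.1191, 0.3003]
ft_force: [0.1, -0.5, -0.0]
position: [0.4316, 0.194, 0.3001]
ft_force: [0.1, 0.4, -0.5]
t 23.48 ext mm [-50.4 173.9 300.1] F ext [ 0.2  0.4 -0.5] rpy [-1.800e+02  1.000e-01  1.053e+02] q [24. 10. 10. 91. -0. 99.] open -0.0 grip 0.0
dp [-0.018  0.004  0.671] rot [-0.     0.001 -0.004]
```

```bash
python3 -m jog '{"dp":[[0,0,0.4],[0,0,0.67],[0,0,0.67],[-0.15,0,0.67],[-0.3,0,0.67],[-0.42,0,0.67],[-0.54,0,0.67],[-0.65,0,0.67],[-0.65,0,0.67]],"delta_rot":[[0,0,0],[0,0,0],[0,0,0],[0,0,0],[0,0,0],[0,0,0],[0,0,0],[0,0,0],[0,0,0]]}' | grep -E "pos|ft"
python3 -c "
from h import *
st()"
python3 -m jog '{"dp":[[-0.1,0,0],[-0.2,0,0.02],[-0.31,0,0.03],[-0.43,0,0.05]],"delta_rot":[[0,0,0],[0,0,0],[0,0,0],[0,0,0]]}' | grep -E "pos|ft"
python3 -c "
from h import *
from station import read_camera
st();c=read_camera('side');cv2.imwrite('pics/s4.png',cv2.resize(c['pixels'][80:280,130:360,::-1],None,fx=3,fy=3,interpolation=cv2.INTER_CUBIC))"
```

```text
position: [0.4484, 0.1314, 0.2333]
ft_force: [0.1, -0.9, -0.8]
t 24.6 ext mm [-51.1 109.  233.3] F ext [-0.2 -0.8 -0.8] rpy [-180.     0.   105.4] q [16.  9.  0. 81. -0. 91.] open -0.0 grip 0.0
position: [0.4598, 0.0903, 0.2281]
ft_force: [-0.1, 1.2, -1.3]
t 25.1 ext mm [-51.1  66.4 228.1] F ext [ 0.2  1.2 -1.3] rpy [-180.    -0.   105.5] q [11. 10. -0. 80.  0. 86.] open 0.0 grip 0.6
```

```bash
python3 -m jog '{"dp":[[-0.1,0,0.03],[-0.2,0,0.07],[-0.31,0,0.11],[-0.41,0,0.17],[-0.51,0,0.23],[-0.6,0,0.28],[-0.69,0,0.34],[-0.78,0,0.41]],"delta_rot":[[0,0,0],[0,0,0],[0,0,0],[0,0,0],[0,0,0],[0,0,0],[0,0,0],[0,0,0]]}' | grep -E "pos|ft"
python3 -c "
from h import *
st()"
python3 -m jog '{"dp":[[-0.08,0,0.08],[-0.16,0,0.17],[-0.23,0,0.26],[-0.29,0,0.34],[-0.36,0,0.46],[-0.42,0,0.57],[-0.47,0,0.66],[-0.51,0,0.74]],"delta_rot":[[0,0,0],[0,0,0],[0,0,0],[0,0,0],[0,0,0],[0,0,0],[0,0,0],[0,0,0]]}' | grep -E "pos|ft"
python3 -c "
from h import *
st();go(-50,-72,84,90)"
```

```text
position: [0.4805, 0.0152, 0.1869]
ft_force: [0.3, 0.6, -0.4]
t 26.15 ext mm [-51.3 -11.5 186.9] F ext [ 0.4  0.5 -0.4] rpy [-180.    -0.   105.5] q [ 2. 12. -4. 75. -0. 76.] open 0.0 grip 0.3
position: [0.494, -0.0337, 0.1127]
ft_force: [0.3, 1.0, 0.5]
t 27.15 ext mm [-51.5 -62.3 112.7] F ext [0.6 0.9 0.5] rpy [-180.    -0.   105.4] q [-4. 16. -9. 64. -0. 71.] open 0.0 grip 0.1
dp [-0.097  0.015  0.287] rot [-0.    -0.    -0.003]
```

```bash
python3 -m jog '{"dp":[[-0.04,0.01,0.1],[-0.08,0.01,0.2],[-0.11,0.015,0.29],[-0.12,0.015,0.33],[-0.12,0.015,0.36],[-0.12,0.015,0.36]],"delta_rot":[[0,0,0],[0,0,0],[0,0,0],[0,0,0],[0,0,0],[0,0,0]]}' | grep -E "pos|ft"
python3 -m jog '{"dp":[[0,0,0.03],[0,0,0.05],[0,0,0.05]],"delta_rot":[[0,0,0],[0,0,0],[0,0,0]]}' | grep -E "pos|ft"
python3 -m jog '{"dp":[[0,0,0.02],[0,0,0.03],[0,0,0.03]],"delta_rot":[[0,0,0],[0,0,0],[0,0,0]]}' | grep -E "pos|ft"
```

```text
position: [0.4987, -0.0445, 0.0773]
ft_force: [-0.4, -0.3, -0.1]
position: [0.4991, -0.0445, 0.0726]
ft_force: [0.5, -0.6, 1.5]
position: [0.4992, -0.0446, 0.0699]
ft_force: [-0.7, -0.3, 4.2]
```

```bash
python3 -m jog '{"dp":[[0,0,0.02],[0,0,0.02],[0,0,0.02]],"delta_rot":[[0,0,0],[0,0,0],[0,0,0]]}' | grep -E "pos|ft"
python3 -m jog '{"dp":[[0,0,0.01],[0,0,0.01],[0,0,0.01]],"delta_rot":[[0,0,0],[0,0,0],[0,0,0]]}' | grep -E "pos|ft"
python3 - <<'E'
from h import *
from station import read_camera
st();c=read_camera('side');cv2.imwrite('pics/s5.png',cv2.resize(c['pixels'][130:270,170:340,::-1],None,fx=4,fy=4,interpolation=cv2.INTER_CUBIC))
E
```

```text
position: [0.4992, -0.0447, 0.0682]
ft_force: [-1.3, 0.3, 7.1]
position: [0.4992, -0.0447, 0.0681]
ft_force: [-2.7, -0.9, 12.4]
t 29.4 ext mm [-49.4 -74.3  68.1] F ext [-2.8 -0.2 12.4] rpy [179.9   0.  105.4] q [ -5.  19. -12.  58.  -0.  69.] open -0.0 grip 6.2
```

```bash
python3 -m jog '{"dp":[[0,0,0.01],[0,0,0.01],[0,0,0.01],[0,0,0.01],[0,0,0.01],[0,0,0.01]],"delta_rot":[[0,0,0],[0,0,0],[0,0,0],[0,0,0],[0,0,0],[0,0,0]]}' | grep -E "pos|ft"
python3 -c "from h import *;st()"
```

```text
position: [0.4993, -0.0447, 0.068]
ft_force: [-5.3, -0.3, 17.8]
t 30.2 ext mm [-49.3 -74.3  68. ] F ext [-5.2  1.2 17.8] rpy [1.799e+02 1.000e-01 1.054e+02] q [ -5.  19. -12.  58.  -0.  69.] open -0.0 grip 9.1
```

View pics/s5.png

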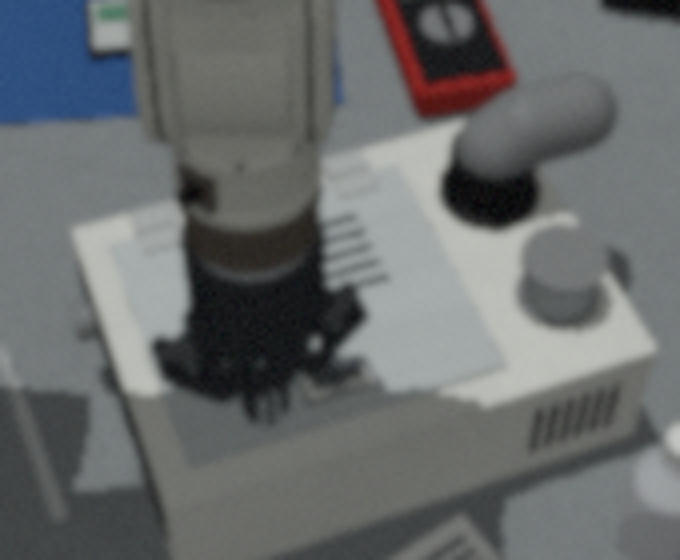

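The cover lies flat on the housing with the wing in its slot near (340,380). The fingers press near the free edge at (265,410), and the bystanders in view are where they were. I'm handing in.

```bash
python3 -c "
from station import ticket
print(ticket.close_job())"
```

```text
the job is handed in; nothing more can be done
None
```

The job is handed in at about 30 s: the bolt is home against its stop, the wing is lined up with the slot, and the arm is still pressing the shut cover flush with about 18 N.

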